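# Pack the glue crate and show its stud to the inspection camera

## Task

Stand the two tall amber glue bottles upright in the two empty cells of the wooden crate, one in each, and let go of them. Then take the upright post of the mirror on the inspection rig and turn the mirror until the brass stud on the crate's side appears to the rig's camera in the middle of the mirror, which is when the rig's pointer points at the stud. Finish while still holding the post with the mirror at that angle (it springs back if let go), and leave the other things on the bench where they are.

Things in the scene. Friction and masses are not known exactly. Their poses are not given: they have to be found in the camera images.
- bottle_a: Tall amber glue bottle, loose, standing on the bench: round, 42 mm across up to a height of 90 mm, then a narrow black cap 26 mm across, 108 mm tall in all, 0.12 kg. Origin at the centre of its underside, z up along the bottle.
- bottle_b: The second amber glue bottle, the same as bottle_a. Either bottle may go in either empty cell.
- crate: Fixed open wooden crate, 143 x 143 mm, walls 52 mm high and 5 mm thick, floor 5 mm thick, divided by 5 mm walls of the same height into 2 x 2 cells of 64 mm; two diagonal cells already hold low jars, the other two are empty. Origin under its centre, x and y along its walls.
- cell_a (a point): Centre of the floor of an empty cell of the crate (5 mm above the bench); in the crate's frame at x -34.5 mm, y +34.5 mm.
- cell_b (a point): Centre of the floor of the other empty cell (5 mm above the bench); in the crate's frame at x +34.5 mm, y -34.5 mm.
- stud (a point): Top of the domed brass stud, 32 mm across, that stands out 19 mm from the middle of the crate's outer -y wall (the wall facing the mirror), 30 mm above the bench.
- lens (a point): Front of the lens of the rig's small black camera (body 45 x 44 mm, top 58 mm above the bench), fixed on the rig's base plate 152 mm from the mirror's pivot and looking straight at the pivot. 38 mm above the bench.
- mirror: Upright mirror, 60 mm wide, top 68 mm above the bench, on a vertical pivot of the fixed rig (base plate 270 x 70 x 8 mm). Origin on the pivot, 19 mm up; x axis = the way it faces. At rest it faces the lens, on a stop; turns only anticlockwise seen from above, to 1.5 rad, against a spring (0.05 N m + 0.12 N m per rad). To show the stud it must face halfway between lens and stud, seen from the pivot.
- post (a point): Top of the mirror's handle: a round upright steel post, 12 mm across, 70 mm straight behind the pivot (opposite to where the mirror faces), on a flat arm whose upper face is 65 mm above the bench; the post's top is at 121 mm. It moves on a circle of 70 mm about the pivot and can turn between the fingers.
- sight (a point): On the mirror's pivot axis, 38 mm above the bench; its x axis is the way the rig's flat brass pointer points (75 mm long, 6 mm wide, 17 mm above the bench). The pointer is geared to turn twice as far as the mirror, so it lies along the line that the camera sees by way of the mirror; at rest it points at the camera.
- jar_a: Bystander: low glass jar, 44 mm across, 46 mm tall, standing in a cell of the crate at x +34.5, y +34.5 mm. Origin under its centre.
- jar_b: Bystander: the same jar in the cell at x -34.5, y -34.5 mm.
- wax_tin: Bystander: flat round aluminium tin, 52 mm across, 20 mm tall, standing among the bottles. Origin under its centre.
- spool: Bystander: wooden spool standing on end, 44 mm across, 48 mm tall. Origin under its centre.
- awl: Bystander: wood-handled awl lying on the bench, about 140 mm long.
- hammer: Bystander: wood-handled hammer lying on the bench, about 250 mm long.
- can: Bystander: can, 66 mm across, 90 mm tall, standing at the left. Origin under its centre.
Mind the look-alikes: they are no part of the job. Leave any purple look-alike of the bottle_b alone.

How it is judged:
By the outcome, as a careful person would: the job done as asked, in the order asked, and still so for the second after the job is handed in, while the arm keeps its last pose, push and grip.
It also fails if it takes over 67 s, if anything falls off the work surface, if the arm or the gripper's body presses on something with over 40 N, if the wrist force passes 120 N, or if a joint passes its speed limit or range.

## Robot

A 6-joint arm with a two-finger parallel gripper is mounted at the origin on the work surface. World frame = base frame: x ahead of the robot, y to its left, z up, the work surface at z = 0. Lengths are in m, angles in rad, forces in N, time in s.
With the tool pointing down it reaches from about 0.4 to 0.925 m from the base axis. Payload 3.4 kg.
Tool frame: the origin (TCP) lies at the centre of the arm's flange, where the gripper is bolted on; the fingertips stand 173 mm ahead of it and the grasp point (between the pads) lies 155 mm ahead of it; z points along the fingers, y is the line along which they close (so a half turn about z gives the same grasp; the last joint's range is limited). The gripper opens to 85 mm and grips with 20 to 120 N. Pads are 22 mm wide; open, the fingers measure 114 mm over their backs; the gripper's body (76 mm by 85 mm) begins 54 mm behind the grasp point. The pads swing forward as they close: fully open they stand 13 mm farther back than shut.
Start: joints at [1.034, 0.307, 1.506, -0, 1.328, -0.073], TCP at [0.257, 0.515, 0.405] pointing down, gripper open.
Joint ranges: [-3.12, 3.12], [-1.05, 2.28], [0.14, 2.33], [-1.42, 4.57], [0.1, 2.73], [-2.68, 2.68]. Speed limits (rad/s): [2.57, 2.57, 3.14, 3.14, 3.14, 3.14].

## Interface

Orientations are given as a 3x3 rotation matrix whose columns are the frame's x, y, z axes.
In Python, from station import get_state, read_camera, job_done gives the robot as it stands. The module is installed in compiled form; this text tells all that it offers.
- The arm moves only by the shell command python3 -m jog 'ROWS'. ROWS is a JSON object of lists of equal length, an entry for each row: "gripper": the closure, from -1 (fully open) to 1 (shut); "slide": the shift along the tool's x, y, z each as a share of 0.02 m, from -1 to 1, a list of three; "angular": the turn, a rotation vector about the tool's x, y, z each as a share of 6 degrees, from -1 to 1, a list of three. In form: {"gripper": [gripper, ...], "slide": [[tx, ty, tz], ...], "angular": [[rx, ry, rz], ...]}. A call has exactly 10 rows; each row shifts and turns the commanded pose from where the row before left it, along the tool's axes as they then stand; what a row does not reach is not made up. A row lasts 1/10 s, in which the tool goes at most 50 mm and 8.59 degrees, less where a joint would pass 70% of its speed; a pose out of reach is approached as far as the arm can. A call with a number of a shift or a turn outside -1 to 1 is refused whole. A call with a gripper value outside its range is refused whole. The fingers move at their own pace and stop on an object; the grip force is fixed at half the most. Time passes only in rows, so rows that do not move let the fingers close, or fill a call up. It gives the time, the measured TCP pose, the force, the opening and the grip force at its end, in the units of the state.
- get_state(): the state, without advancing time (a new reading comes with each control period).
- read_camera(name): name is "scene" or "top" or "wrist"; returns a dict with "color" (480x640x3 uint8, red, green, blue), "fx", "fy", "cx", "cy" (pixels), "R" (3x3) and "t" (3): a world point X has camera coordinates R X + t. Camera axes: x right, y down, z forward; pixel columns grow to the right and rows downward; lengths in m; the calibration is good to about 2 mm. A picture is of the moment at which its call begins. There is no depth.
- job_done(): hands the job in; it is judged then, once.
The state is a dict: "time": time; "joint_pos": joint angles; "qvel": joint speeds; "joint_efforts": joint torques, N m; "tool_pos": TCP position; "orientation": TCP orientation; "force": force on the tool from outside, world axes, zero at the start; "wrist_torque": the same for the moment, N m; "width": finger opening in m; "gripper_force": force on a finger pad.
Only numpy, scipy, OpenCV 4.12 (cv2) and the standard library are available. Lean on these libraries where they do the work, as an engineer would, in place of code of your own. Each camera call takes 0.05 s, during which the arm holds its last target. There are 200 camera calls.

## Working session

There is one attempt and no reset: what is moved stays moved. The work goes in short steps, Python scripts to look and compute and a shell command to move; the robot and the scene stay as the last step left them, time stands still between calls to the robot, and variables do not carry over. Pictures are saved under pics/ and viewed, at most 10 in all, crops included, and the job is handed in when it is done.

```bash
mkdir -p pics; cat > h.py <<'E'
import numpy as np,cv2
from station import get_state,read_camera
def snap(n,f):
    c=read_camera(n); cv2.imwrite(f'pics/{f}.png',c['color'][:,:,::-1]); np.save(f'pics/{f}.npy',c,allow_pickle=True); return c
def load(f): return np.load(f'pics/{f}.npy',allow_pickle=True).item()
def ray(c,u,v):
    R=np.array(c['R']);t=np.array(c['t']); return -R.T@t, R.T@np.array([(u-c['cx'])/c['fx'],(v-c['cy'])/c['fy'],1])
def onz(c,u,v,z):
    o,d=ray(c,u,v); return o+d*(z-o[2])/d[2]
def proj(c,X):
    p=np.array(c['R'])@np.array(X)+np.array(c['t']); return np.array([c['fx']*p[0]/p[2]+c['cx'],c['fy']*p[1]/p[2]+c['cy']])
E
python3 - <<'E'
from h import *
for n in('scene','top'):
    c=snap(n,n+'0'); print(n,ray(c,320,240),c['fx'])
print(get_state())
E
```

```text
scene (array([ 1.16933736, -0.66411267,  1.36371407]), array([-0.39588357,  0.42269166, -0.81566699])) 584.2950898598283
top (array([ 0.28419165, -0.00315375,  1.43115832]), array([ 0.17042761,  0.03286064, -0.98487458])) 528.3340010743217
{'time': 0.1, 'joint_pos': array([ 1.03448555e+00,  3.07487053e-01,  1.50752966e+00, -1.45623145e-05,
        1.32845324e+00, -7.34975759e-02]), 'qvel': array([ 0.00034203, -0.00030111, -0.003577  ,  0.00012234,  0.00207798,
       -0.00143853]), 'joint_efforts': array([-8.40005741e-04, -4.58529389e+01, -2.52609676e+01, -2.21220253e-04,
        5.64157395e-03, -4.80622884e-05]), 'tool_pos': array([0.25658086, 0.5142277 , 0.4038842 ]), 'orientation': array([[-8.94801544e-01,  4.46463099e-01, -9.47088434e-04],
       [ 4.46464087e-01,  8.94800085e-01, -1.62094937e-03],
       [ 1.23760732e-04, -1.87326897e-03, -9.99998238e-01]]), 'force': array([0.23852986, 0.03537432, 0.77141764]), 'wrist_torque': array([ 0.01908985,  0.01758313, -0.03208359]), 'gripper_force': 0.0, 'width': 0.08570232309574534}
```

View pics/top0.png

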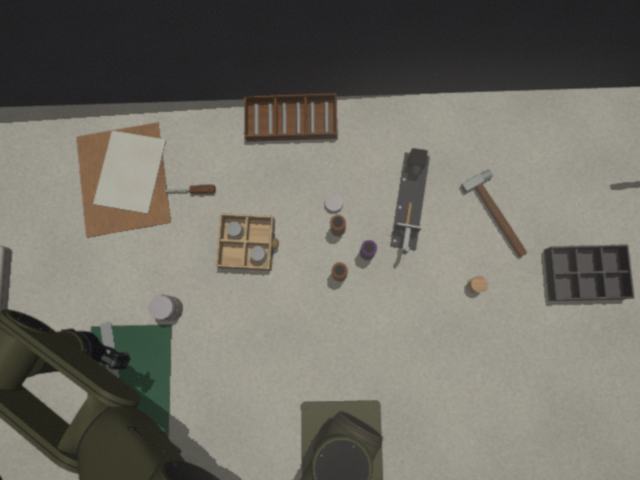

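View pics/scene0.png

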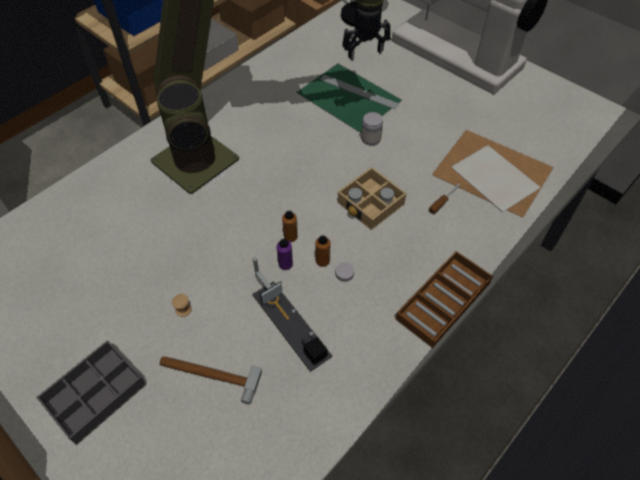

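The top view shows amber bottles at (338,225) and (339,271), and the purple look-alike at (368,250). The crate is at (246,242) with its stud at (275,243), and the rig runs from the camera at (417,160) to the post near (403,257). In the scene view the ambers are at (322,250) and (290,227), and purple is at (285,254).
Could be taken for a bottle: amber (338,225), amber (339,271), purple (368,250, not wanted), spool (478,285, not wanted). I choose the two ambers and will check them in a crop.

```bash
python3 - <<'E'
from h import *
a=cv2.imread('pics/top0.png')[140:290,205:445]; b=cv2.imread('pics/scene0.png')[160:380,235:415]
a=cv2.resize(a,(800,500),interpolation=cv2.INTER_CUBIC)
cv2.imwrite('pics/crop0.png',cv2.convertScaleAbs(a,alpha=1.4))
for n in('top','scene'):
    c=load(n+'0'); h=cv2.cvtColor(c['color'],cv2.COLOR_RGB2HSV)
    m=cv2.inRange(h,(5,150,40),(14,255,255))
    for s in zip(*[x[1:] for x in cv2.connectedComponentsWithStats(m)[2:4]]):
        if s[0][4]>40: print(n,s[0],s[1].round(1))
c=load('top0')
for k,(u,v,z) in dict(capA=(338,220,.108),capB=(339,268,.108),stud=(275,243,.03),cam=(417,157,.058),post=(404,250,.121)).items(): print(k,onz(c,u,v,z).round(3))
E
```

```text
scene [431 197  15  15  93] [437.9 204.1]
scene [283 215  13  26 235] [289.7 227.4]
scene [316 240  13  26 244] [322.4 252.4]
scene [ 397  253   94   93 2346] [442.9 298.7]
scene [161 358  84  27 599] [202.2 370.8]
capA [ 0.564 -0.006  0.108]
capB [ 0.44  -0.005  0.108]
stud [0.522 0.165 0.03 ]
cam [ 0.742 -0.224  0.058]
post [ 0.48  -0.169  0.121]
```

View pics/crop0.png

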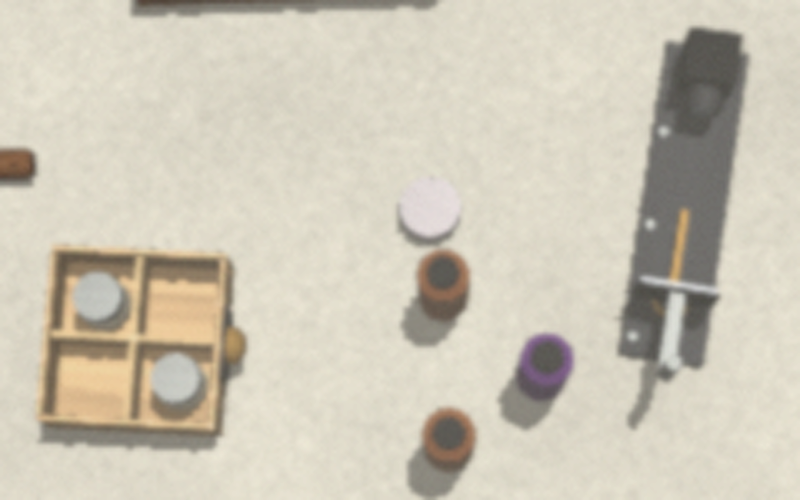

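The crop confirms it: two amber bottles with black caps at crop (442,272) and (446,434), and purple at (546,357). The empty cells are upper right and lower left. The stud is at (234,344), the pointer runs from (680,287) to (686,210), and the post top is near (672,362).

```bash
python3 - <<'E'
from h import *
c=load('top0');s=load('scene0')
P=lambda x,y,z:onz(c,205+x*.3-.35,140+y*.3-.35,z)
A=P(442,272,.108);B=P(446,434,.108);U=P(546,357,.108)
cr=np.array([P(*p,.052) for p in((55,248),(228,257),(217,431),(43,422))])
ctr=cr.mean(0); print('sides',[np.linalg.norm(cr[i]-cr[i-1]).round(3) for i in range(4)])
yx=(cr[0]-cr[1]+cr[3]-cr[2]);th=np.arctan2(-yx[0],yx[1]); print('crate',ctr.round(4),'th',th)
R=np.array([[np.cos(th),-np.sin(th)],[np.sin(th),np.cos(th)]])
for n,v in dict(cellA=(-.0345,.0345),cellB=(.0345,-.0345),stud=(0,-.0905)).items(): print(n,(ctr[:2]+R@v).round(4))
print('stud direct',P(236,344,.03).round(4))
pv=P(680,287,.068);cam=P(686,80,.038);cb=P(714,42,.058);post=P(672,360,.121)
ptr=P(686,210,.017)
for k,v in dict(A=A,B=B,U=U,mir=pv,cambt=cb,post=post,ptrtip=ptr).items(): print(k,v.round(4),proj(s,v).round(1))
for v in cr: print(proj(s,v).round(1))
b=cv2.imread('pics/scene0.png')[160:370,235:415]
cv2.imwrite('pics/crop1.png',cv2.convertScaleAbs(cv2.resize(b,None,fx=2.85,fy=2.85,interpolation=cv2.INTER_CUBIC),alpha=1.4))
E
```

```text
sides [np.float64(0.141), np.float64(0.14), np.float64(0.141), np.float64(0.139)]
crate [0.5248 0.2416 0.052 ] th -0.07929140546101145
cellA [0.4931 0.2787]
cellB [0.5564 0.2045]
stud [0.5176 0.1514]
stud direct [0.5221 0.1639 0.03  ]
A [ 0.5606 -0.0041  0.108 ] [322.6 238. ]
B [ 0.4357 -0.0039  0.108 ] [289.1 212.7]
U [ 0.4925 -0.0813  0.108 ] [283.7 241.2]
mir [ 0.5516 -0.1907  0.068 ] [270.6 288.5]
cambt [ 0.7549 -0.2293  0.058 ] [318.3 350.6]
post [ 0.4857 -0.1747  0.121 ] [255.6 258.7]
ptrtip [ 0.6259 -0.2057  0.017 ] [287.9 319.4]
[405.2 193.2]
[371.3 219. ]
[336.6 191.3]
[369.9 167.4]
```

View pics/crop1.png

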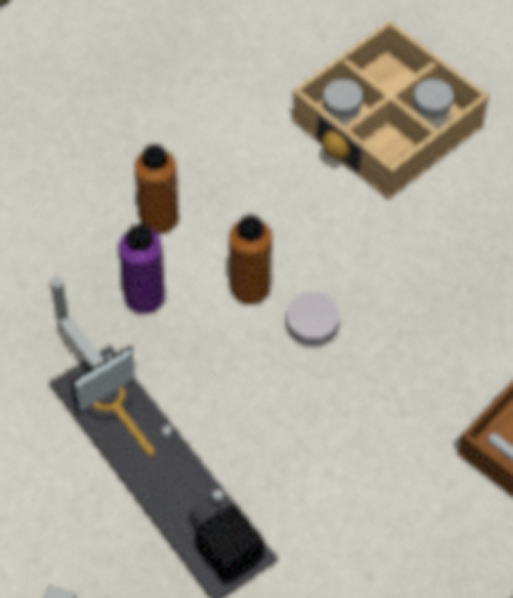

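```bash
python3 -m jog '{"gripper":[-1,-1,-1,-1,-1,-1,-1,-1,-1,-1],"slide":[[-0.5,-1,0],[-0.5,-1,0],[-0.5,-1,0],[-0.5,-1,0],[-0.5,-1,0],[-0.5,-1,0],[-0.5,-1,0],[-0.5,-1,0],[-0.5,-1,0],[-0.5,-1,0]],"angular":[[0,0,-0.887],[0,0,-0.887],[0,0,-0.887],[0,0,-0.887],[0,0,-0.887],[0,0,0],[0,0,0],[0,0,0],[0,0,0],[0,0,0]]}'; python3 -c "
from h import *
s=get_state();print(s['tool_pos'],s['orientation'].round(3),s['joint_pos'])"
```

```text
time: 1.1
tool_pos: [0.3276, 0.3047, 0.4044]
orientation: [[-1.0, -0.002, -0.001], [-0.002, 1.0, -0.0], [0.001, -0.0, -1.0]]
force: [0.8, 0.3, 0.1]
width: 0.0853
gripper_force: 0.0
[0.32756917 0.30470512 0.40437236] [[-1.    -0.002 -0.001]
 [-0.002  1.    -0.   ]
 [ 0.001 -0.    -1.   ]] [ 6.54780472e-01  1.27544003e-01  1.75378652e+00  9.30861419e-06
  1.26105760e+00 -9.17745744e-01]
```

```bash
python3 -m jog '{"gripper":[-1,-1,-1,-1,-1,-1,-1,-1,-1,-1],"slide":[[-1,-1,0],[-1,-1,0],[-1,-1,0],[-1,-1,0],[-1,-1,0],[-1,-1,0],[-1,-1,0],[-1,-1,0],[-1,-1,0],[-1,-1,0]],"angular":[[0,0,0],[0,0,0],[0,0,0],[0,0,0],[0,0,0],[0,0,0],[0,0,0],[0,0,0],[0,0,0],[0,0,0]]}'
python3 -m jog '{"gripper":[-1,-1,-1,-1,-1,-1,-1,-1,-1,-1],"slide":[[-0.42,-1,0.4],[-0.42,-1,0.4],[-0.42,-1,0.4],[-0.39,-1,0.4],[0,-1,0.4],[0,-0.45,0.2],[0,0,0],[0,0,0],[0,0,0],[0,0,0]],"angular":[[0,0,0],[0,0,0],[0,0,0],[0,0,0],[0,0,0],[0,0,0],[0,0,0],[0,0,0],[0,0,0],[0,0,0]]}'
python3 - <<'E'
from h import *
c=snap('wrist','w0');print(get_state()['tool_pos'])
for k,v in dict(A=(.5606,-.0041,.108),B=(.4357,-.0039,.108)).items(): print(k,proj(c,v).round(1))
E
```

```text
time: 2.1
tool_pos: [0.5283, 0.105, 0.4042]
orientation: [[-1.0, -0.001, -0.001], [-0.001, 1.0, -0.0], [0.001, -0.0, -1.0]]
force: [-0.6, 0.2, -0.4]
width: 0.0853
gripper_force: 0.0
time: 3.1
tool_pos: [0.561, -0.0021, 0.3612]
orientation: [[-1.0, -0.003, 0.001], [-0.003, 1.0, 0.0], [-0.001, 0.0, -1.0]]
force: [-0.3, -0.1, -0.2]
width: 0.0853
gripper_force: 0.0
[ 0.5609757  -0.00217446  0.36116541]
A [320. 248.]
B [320.5 -10.3]
```

View pics/w0.png

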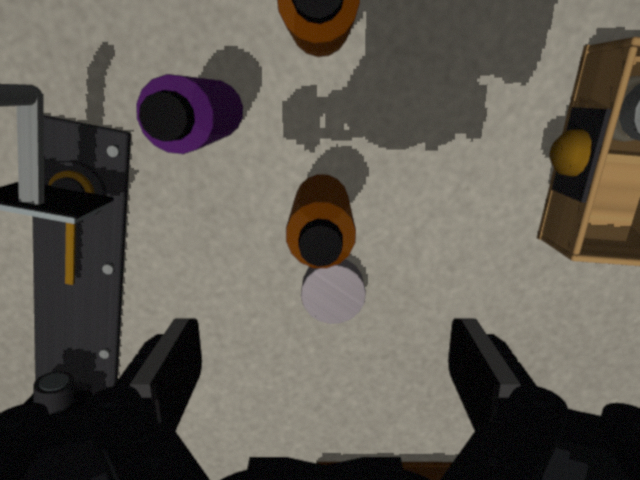

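The wrist view shows cap A at (320,242), 6 px (3 mm) from the prediction, and B at the top edge. The stud is at (571,153), and the tin lies clear at (333,292).

```bash
python3 -m jog '{"gripper":[-1,-1,-1,-1,-1,-1,-1,-1,-1,-1],"slide":[[0.15,-0.1,0],[0,0,1],[0,0,1],[0,0,1],[0,0,1],[0,0,1],[0,0,1],[0,0,0.76],[0,0,0],[0,0,0]],"angular":[[0,0,0],[0,0,0],[0,0,0],[0,0,0],[0,0,0],[0,0,0],[0,0,0],[0,0,0],[0,0,0],[0,0,0]]}'
python3 -m jog '{"gripper":[1,1,1,1,1,1,1,1,1,1],"slide":[[0,0,0],[0,0,0],[0,0,0],[0,0,0],[0,0,0],[0,0,0],[0,0,0],[0,0,0],[0,0,0],[0,0,0]],"angular":[[0,0,0],[0,0,0],[0,0,0],[0,0,0],[0,0,0],[0,0,0],[0,0,0],[0,0,0],[0,0,0],[0,0,0]]}'
```

```text
time: 4.15
tool_pos: [0.558, -0.0049, 0.2256]
orientation: [[-1.0, -0.002, -0.0], [-0.002, 1.0, 0.0], [0.0, 0.0, -1.0]]
force: [1.3, 0.0, -1.0]
width: 0.0852
gripper_force: 0.0
time: 5.15
tool_pos: [0.5584, -0.0049, 0.2266]
orientation: [[-1.0, -0.002, 0.002], [-0.002, 1.0, -0.0], [-0.002, -0.0, -1.0]]
force: [-0.1, 0.9, 6.2]
width: 0.0406
gripper_force: 60.9
```

```bash
python3 -m jog '{"gripper":[1,1,1,1,1,1,1,1,1,1],"slide":[[0,0,-0.5],[0,0,-1],[0,0,-1],[0,0,-1],[0,0.5,-0.5],[0,1,0],[0,1,0],[0,1,0],[0,1,0],[0,1,0]],"angular":[[0,0,0],[0,0,0],[0,0,0],[0,0,0],[0,0,0],[0,0,0],[0,0,0],[0,0,0],[0,0,0],[0,0,0]]}'
python3 -m jog '{"gripper":[1,1,1,1,1,1,1,1,1,1],"slide":[[0,1,0],[0,1,0],[0,1,0],[0,1,0],[0,0.9,0],[0,0,0],[0,0,0],[0,0,0],[0,0,0],[0,0,0]],"angular":[[0,0,0],[0,0,0],[0,0,0],[0,0,0],[0,0,0],[0,0,0],[0,0,0],[0,0,0],[0,0,0],[0,0,0]]}'
python3 - <<'E'
from h import *
c=snap('wrist','w1');s=get_state();print(s['tool_pos'])
print('cell corners',[proj(c,(.5564+a,.2045+b,.052)).round() for a in(-.032,.032) for b in(-.032,.032)])
E
```

```text
time: 6.15
tool_pos: [0.5572, 0.1064, 0.3052]
orientation: [[-1.0, -0.002, -0.001], [-0.002, 1.0, 0.0], [0.001, 0.0, -1.0]]
force: [-0.6, -1.2, -1.3]
width: 0.041
gripper_force: 60.7
time: 7.15
tool_pos: [0.5577, 0.2024, 0.3055]
orientation: [[-1.0, -0.001, -0.0], [-0.001, 1.0, -0.0], [0.0, -0.0, -1.0]]
force: [-0.8, 0.1, -1.7]
width: 0.0407
gripper_force: 60.8
[0.55768597 0.20244204 0.30551274]
cell corners [array([267., 189.]), array([389., 189.]), array([271., 300.]), array([384., 300.])]
```

View pics/w1.png

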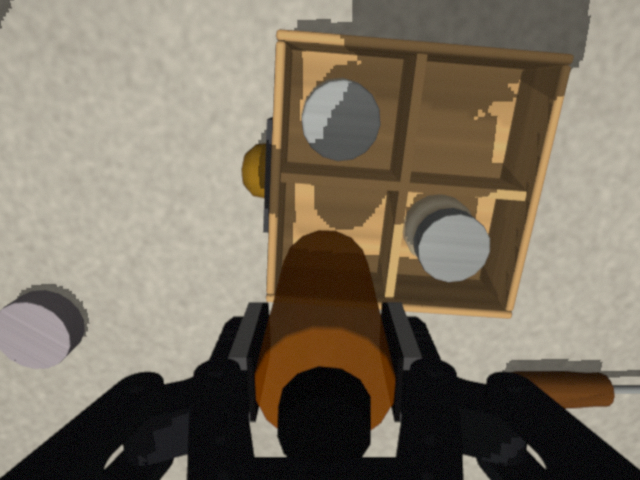

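The wrist view shows the crate rim corners at (280,33), (570,60), (512,315) and (270,297). The target cell is lower left and the stud tip is at (244,170).

```bash
python3 - <<'E'
from h import *
c=load('w1')
cr=np.array([onz(c,u,v,.052) for u,v in((278,31),(572,60),(512,316),(268,298))])
print(cr.round(4),[np.linalg.norm(cr[i]-cr[i-1]).round(3) for i in range(4)])
ctr=cr.mean(0);yx=cr[1]-cr[0]+cr[2]-cr[3];th=np.arctan2(-yx[0],yx[1]);print(ctr.round(4),th)
R=np.array([[np.cos(th),-np.sin(th)],[np.sin(th),np.cos(th)]])
for n,v in dict(cellA=(-.0345,.0345),cellB=(.0345,-.0345),stud=(0,-.0905)).items(): print(n,(ctr[:2]+R@v).round(4))
print('stud',onz(c,243,170,.03).round(4))
w=load('w0');print('stud w0 tip',onz(w,551,153,.03),'B cap',onz(w,318,4,.108),'purp',onz(w,166,117,.108))
E
```

```text
[[0.4492 0.1808 0.052 ]
 [0.4616 0.3207 0.052 ]
 [0.5986 0.3109 0.052 ]
 [0.5874 0.1707 0.052 ]] [np.float64(0.139), np.float64(0.14), np.float64(0.137), np.float64(0.141)]
[0.5242 0.2458 0.052 ] -0.08400444511552035
cellA [0.4927 0.283 ]
cellB [0.5557 0.2085]
stud [0.5166 0.1556]
stud [0.5182 0.1565 0.03  ]
stud w0 tip [0.5188509  0.15376331 0.03      ] B cap [ 0.44150809 -0.00506384  0.108     ] purp [ 0.49187479 -0.08045813  0.108     ]
```

```bash
python3 -m jog '{"gripper":[1,1,1,1,1,1,1,1,1,1],"slide":[[0.08,0.23,0],[0,0,0],[0,0,0.8],[0,0,0.8],[0,0,0.8],[0,0,0.6],[0,0,0.4],[0,0,0.22],[0,0,0],[0,0,0]],"angular":[[0,0,0],[0,0,0],[0,0,0],[0,0,0],[0,0,0],[0,0,0],[0,0,0],[0,0,0],[0,0,0],[0,0,0]]}'
```

```text
time: 8.2
tool_pos: [0.5563, 0.2078, 0.2335]
orientation: [[-1.0, -0.002, 0.001], [-0.002, 1.0, 0.0], [-0.001, 0.0, -1.0]]
force: [0.4, 0.7, -0.6]
width: 0.0406
gripper_force: 60.8
```

```bash
python3 -m jog '{"gripper":[1,1,-1,-1,-1,-1,-1,-1,-1,-1],"slide":[[0,0,0.1],[0,0,0],[0,0,0],[0,0,0],[0,0,0],[0,0,0],[0,0,-0.3],[0,0,-1],[0,0,-1],[0,0,-1]],"angular":[[0,0,0],[0,0,0],[0,0,0],[0,0,0],[0,0,0],[0,0,0],[0,0,0],[0,0,0],[0,0,0],[0,0,0]]}'
python3 -m jog '{"gripper":[-1,-1,-1,-1,-1,-1,-1,-1,-1,-1],"slide":[[0,0,-1],[0,0,-1],[0.3,-1,0],[0.8,-1,0],[0.8,-1,0],[0.8,-1,0],[0.8,-1,0],[0.8,-1,0],[0.8,-1,0],[0.8,-1,0]],"angular":[[0,0,0],[0,0,0],[0,0,0],[0,0,0],[0,0,0],[0,0,0],[0,0,0],[0,0,0],[0,0,0],[0,0,0]]}'
python3 - <<'E'
from h import *
c=snap('wrist','w2');s=get_state();print(s['tool_pos'])
h=cv2.cvtColor(c['color'],cv2.COLOR_RGB2HSV)
m=cv2.inRange(h,(5,150,40),(14,255,255))
for s in zip(*[x[1:] for x in cv2.connectedComponentsWithStats(m)[2:4]]):
    if s[0][4]>300: print(s[0],s[1].round(1))
print(proj(c,(.438,-.004,.108)))
E
```

```text
time: 9.2
tool_pos: [0.556, 0.2076, 0.2981]
orientation: [[-1.0, -0.002, -0.0], [-0.002, 1.0, -0.0], [0.0, -0.0, -1.0]]
force: [0.5, -0.1, -0.3]
width: 0.085
gripper_force: 0.0
time: 10.2
tool_pos: [0.4375, 0.0468, 0.3376]
orientation: [[-1.0, -0.002, 0.001], [-0.002, 1.0, -0.0], [-0.001, -0.0, -1.0]]
force: [0.6, 0.0, 0.3]
width: 0.0853
gripper_force: 0.0
[0.43451629 0.0449625  0.3371513 ]
[ 188  180   93  103 2082] [243.3 218. ]
[516 346  58  43 700] [543.1 365. ]
[221.02901619 265.67330592]
```

View pics/w2.png

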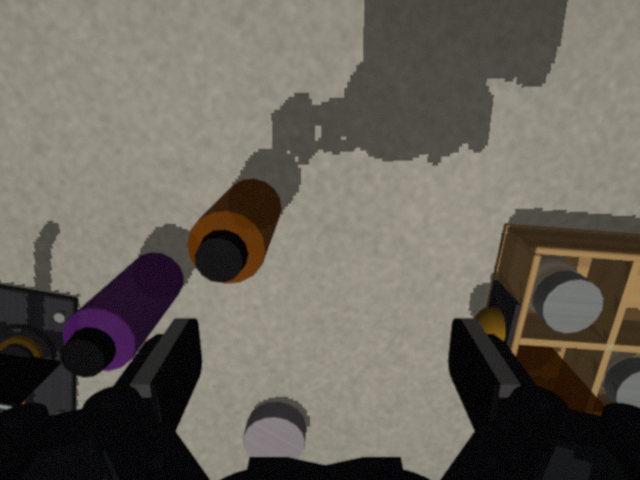

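Bottle A stands in the crate near (560,380), and bottle B's cap is at (221,257), which agrees with x≈0.436, y≈-0.004.

```bash
python3 -m jog '{"gripper":[-1,-1,-1,-1,-1,-1,-1,-1,-1,-1],"slide":[[0,-1,0],[0,-1,0],[0,-0.5,0],[0,0,0],[0,0,0.7],[0,0,0.7],[0,0,0.7],[0,0,0],[0,0,0],[0,0,0]],"angular":[[0,0,0],[0,0,0],[0,0,0],[0,0,0],[0,0,0],[0,0,0],[0,0,0],[0,0,0],[0,0,0],[0,0,0]]}'
```

```text
time: 11.25
tool_pos: [0.4388, -0.0022, 0.2957]
orientation: [[-1.0, -0.002, 0.001], [-0.002, 1.0, 0.0], [-0.001, 0.0, -1.0]]
force: [-0.1, -0.6, 1.3]
width: 0.0852
gripper_force: 0.0
```

```bash
python3 -m jog '{"gripper":[-1,-1,-1,-1,-1,-1,1,1,1,1],"slide":[[0.1,-0.1,0],[0,0,1],[0,0,1],[0,0,1],[0,0,0.48],[0,0,0],[0,0,0],[0,0,0],[0,0,0],[0,0,0]],"angular":[[0,0,0],[0,0,0],[0,0,0],[0,0,0],[0,0,0],[0,0,0],[0,0,0],[0,0,0],[0,0,0],[0,0,0]]}'
python3 -m jog '{"gripper":[1,1,1,1,1,1,1,1,1,1],"slide":[[0,0,0],[0,0,0],[0,0,0],[0,0,0],[0,0,-0.5],[0,0,-1],[0,0,-1],[0,0,-1],[0,0,-0.5],[0,0,0]],"angular":[[0,0,0],[0,0,0],[0,0,0],[0,0,0],[0,0,0],[0,0,0],[0,0,0],[0,0,0],[0,0,0],[0,0,0]]}'
```

```text
time: 12.25
tool_pos: [0.4368, -0.0046, 0.2265]
orientation: [[-1.0, -0.002, 0.002], [-0.002, 1.0, -0.0], [-0.002, -0.0, -1.0]]
force: [-1.1, -0.4, 4.8]
width: 0.0411
gripper_force: 59.9
time: 13.25
tool_pos: [0.4368, -0.0046, 0.3071]
orientation: [[-1.0, -0.002, 0.004], [-0.002, 1.0, -0.0], [-0.004, -0.0, -1.0]]
force: [0.6, 0.6, -3.1]
width: 0.0405
gripper_force: 60.9
```

```bash
python3 -m jog '{"gripper":[1,1,1,1,1,1,1,1,1,1],"slide":[[-0.2,1,0],[-0.2,1,0],[-0.2,1,0],[-0.2,1,0],[-0.2,1,0],[-0.2,1,0],[-0.2,1,0],[-0.2,1,0],[-0.2,1,0],[-0.2,1,0]],"angular":[[0,0,0],[0,0,0],[0,0,0],[0,0,0],[0,0,0],[0,0,0],[0,0,0],[0,0,0],[0,0,0],[0,0,0]]}'
python3 -m jog '{"gripper":[1,1,1,1,1,1,1,1,1,1],"slide":[[-0.2,1,0],[-0.2,1,0],[-0.2,1,0],[-0.2,1,0],[0,0.28,0],[0,0,0],[0,0,0],[0,0,0],[0,0,0],[0,0,0]],"angular":[[0,0,0],[0,0,0],[0,0,0],[0,0,0],[0,0,0],[0,0,0],[0,0,0],[0,0,0],[0,0,0],[0,0,0]]}'
```

```text
time: 14.25
tool_pos: [0.4756, 0.1962, 0.3042]
orientation: [[-1.0, -0.002, -0.002], [-0.002, 1.0, -0.001], [0.002, -0.001, -1.0]]
force: [0.3, -0.1, -1.7]
width: 0.0402
gripper_force: 61.0
time: 15.25
tool_pos: [0.4919, 0.2805, 0.3057]
orientation: [[-1.0, -0.001, 0.0], [-0.001, 1.0, -0.0], [-0.0, -0.0, -1.0]]
force: [-0.7, 0.9, -1.6]
width: 0.0408
gripper_force: 61.1
```

Margins are ±11 mm, so I lower it as before.

```bash
python3 -m jog '{"gripper":[1,1,1,1,1,1,1,1,1,1],"slide":[[-0.05,0,0.8],[0,0,0.8],[0,0,0.8],[0,0,0.6],[0,0,0.4],[0,0,0.22],[0,0,0],[0,0,0],[0,0,0],[0,0,0]],"angular":[[0,0,0],[0,0,0],[0,0,0],[0,0,0],[0,0,0],[0,0,0],[0,0,0],[0,0,0],[0,0,0],[0,0,0]]}'
python3 -m jog '{"gripper":[1,1,-1,-1,-1,-1,-1,-1,-1,-1],"slide":[[0,0,0.08],[0,0,0],[0,0,0],[0,0,0],[0,0,0],[0,0,0],[0,0,-0.3],[0,0,-1],[0,0,-1],[0,0,-1]],"angular":[[0,0,0],[0,0,0],[0,0,0],[0,0,0],[0,0,0],[0,0,0],[0,0,0],[0,0,0],[0,0,0],[0,0,0]]}'
python3 -m jog '{"gripper":[-1,-1,-1,-1,-1,-1,-1,-1,-1,-1],"slide":[[0,0,-1],[0,0,-1],[0,-1,-1],[0,-1,-0.5],[0,-1,0],[0,-1,0],[0,-1,0],[0,-1,0],[0,-1,0],[0,-1,0]],"angular":[[0,0,0],[0,0,0],[0,0,0],[0,0,0],[0,0,0],[0,0,0],[0,0,0],[0,0,0],[0,0,0],[0,0,0]]}'
```

```text
time: 16.25
tool_pos: [0.4931, 0.2813, 0.2337]
orientation: [[-1.0, -0.002, 0.001], [-0.002, 1.0, 0.001], [-0.001, 0.001, -1.0]]
force: [0.6, -0.7, -1.6]
width: 0.0408
gripper_force: 61.0
time: 17.25
tool_pos: [0.4928, 0.2811, 0.2985]
orientation: [[-1.0, -0.002, -0.0], [-0.002, 1.0, -0.0], [0.0, -0.0, -1.0]]
force: [-0.4, 0.1, -0.6]
width: 0.0854
gripper_force: 0.0
time: 18.25
tool_pos: [0.493, 0.1203, 0.368]
orientation: [[-1.0, -0.002, 0.001], [-0.002, 1.0, 0.0], [-0.001, 0.0, -1.0]]
force: [0.2, -0.3, -0.9]
width: 0.0851
gripper_force: 0.0
```

```bash
python3 -m jog '{"gripper":[-1,-1,-1,-1,-1,-1,-1,-1,-1,-1],"slide":[[0.18,-1,0],[0.18,-1,0],[0,-1,0],[0,-1,0],[0,-1,0],[0,-1,0],[0,-1,0],[0,-1,0],[0,-1,0],[0,-1,0]],"angular":[[0,0,0],[0,0,0],[0,0,0],[0,0,0],[0,0,0],[0,0,0],[0,0,0],[0,0,0],[0,0,0],[0,0,0]]}'
python3 -m jog '{"gripper":[-1,-1,-1,-1,-1,-1,-1,-1,-1,-1],"slide":[[0,-1,0],[0,-1,0],[0,-1,0],[0,-1,0],[0,-0.75,0],[0,0,0],[0,0,0],[0,0,0],[0,0,0],[0,0,0]],"angular":[[0,0,0],[0,0,0],[0,0,0],[0,0,0],[0,0,0],[0,0,0],[0,0,0],[0,0,0],[0,0,0],[0,0,0]]}'
python3 - <<'E'
from h import *
c=snap('wrist','w3');s=get_state();print(s['tool_pos'])
for v in((.4857,-.1747,.121),(.5534,-.1897,.068),(.6259,-.2057,.017)):print(proj(c,v).round(1))
E
```

```text
time: 19.25
tool_pos: [0.4861, -0.0796, 0.368]
orientation: [[-1.0, -0.002, 0.001], [-0.002, 1.0, -0.0], [-0.001, -0.0, -1.0]]
force: [-0.5, 0.5, 0.8]
width: 0.0856
gripper_force: 0.0
time: 20.25
tool_pos: [0.4864, -0.1732, 0.3675]
orientation: [[-1.0, -0.003, -0.0], [-0.003, 1.0, 0.0], [0.0, 0.0, -1.0]]
force: [-0.5, -0.2, -0.5]
width: 0.0854
gripper_force: 0.0
[ 0.48645391 -0.17326598  0.36753779]
[320.7 252.1]
[299.8 316.7]
[285.7 362.6]
```

View pics/w3.png

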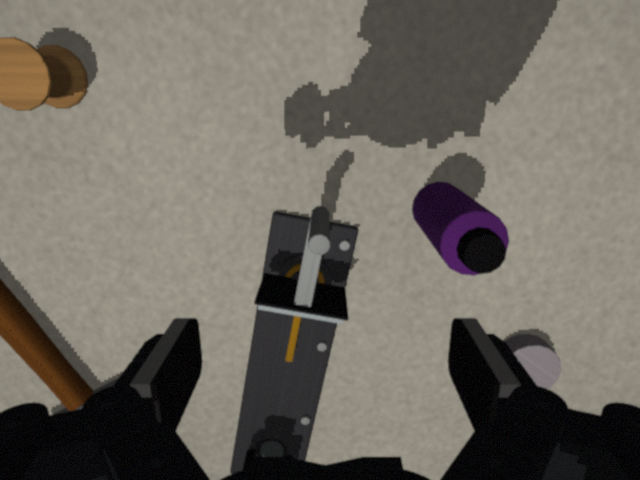

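The wrist view shows the post top at (319,244), against a predicted (321,252), so about 3 mm nearer in x. The purple bottle stands well to the right at (480,250).

```bash
python3 -m jog '{"gripper":[0,0,0,0,0,0,0,0,0,0],"slide":[[0.13,-0.08,0],[0,0,0],[0,0,0],[0,0,1],[0,0,1],[0,0,1],[0,0,1],[0,0,1],[0,0,0.87],[0,0,0]],"angular":[[0,0,0],[0,0,0],[0,0,0],[0,0,0],[0,0,0],[0,0,0],[0,0,0],[0,0,0],[0,0,0],[0,0,0]]}'
python3 -m jog '{"gripper":[1,1,1,1,1,1,1,1,1,1],"slide":[[0,0,0],[0,0,0],[0,0,0],[0,0,0],[0,0,0],[0,0,0],[0,0,0],[0,0,0],[0,0,0],[0,0,0]],"angular":[[0,0,0],[0,0,0],[0,0,0],[0,0,0],[0,0,0],[0,0,0],[0,0,0],[0,0,0],[0,0,0],[0,0,0]]}'
python3 - <<'E'
from h import *
s=get_state();print(s['tool_pos'],s['wrist_torque'])
p=s['tool_pos'][:2]
f=np.radians(-12.5)
for post in (p,np.array([.4857,-.1747])):
    pv=post+.07*np.array([np.cos(f),np.sin(f)]); d=np.array([.5175,.1545])-pv; b=np.arctan2(d[1],d[0]); t=(b-f)/2
    print('pivot',pv,'stud brg',np.degrees(b),'turn',np.degrees(t))
    for k in np.linspace(0,t,11)[1:]:
        q=pv-.07*np.array([np.cos(f+k),np.sin(f+k)])-post; print((q*1000).round(1),end=' ')
E
```

```text
time: 21.3
tool_pos: [0.4829, -0.1751, 0.2481]
orientation: [[-1.0, -0.001, -0.005], [-0.001, 1.0, 0.002], [0.005, 0.002, -1.0]]
force: [-0.2, -1.3, 0.1]
width: 0.0427
gripper_force: 0.0
time: 22.3
tool_pos: [0.4843, -0.1758, 0.2511]
orientation: [[-1.0, -0.002, 0.002], [-0.002, 1.0, -0.001], [-0.002, -0.001, -1.0]]
force: [0.0, -0.9, 6.4]
width: 0.0106
gripper_force: 58.5
[ 0.4843386  -0.17583275  0.25114143] [-0.12263049  0.08875238 -0.00563914]
pivot [ 0.55267932 -0.19098352] stud brg 95.81417871924276 turn 54.15708935962138
[-1.1 -6.5] [ -1.6 -13.1] [ -1.5 -19.7] [ -0.8 -26.3] [  0.6 -32.8] [  2.6 -39.1] [  5.1 -45.2] [  8.2 -51. ] [ 11.9 -56.5] [ 16.  -61.7] pivot [ 0.55404072 -0.18985077] stud brg 96.0572635878184 turn 54.2786317939092
[-1.1 -6.5] [ -1.6 -13.1] [ -1.5 -19.8] [ -0.8 -26.4] [  0.6 -32.8] [  2.6 -39.2] [  5.2 -45.3] [  8.3 -51.1] [ 12.  -56.6] [ 16.1 -61.8]
```

```bash
python3 -m jog '{"gripper":[1,1,1,1,1,1,1,1,1,1],"slide":[[0.03,-0.163,0],[0.025,-0.163,0],[0.013,-0.165,0],[0.012,-0.165,0],[-0.002,-0.165,0],[-0.003,-0.165,0],[-0.018,-0.165,0],[-0.018,-0.165,0],[-0.035,-0.163,0],[-0.035,-0.163,0]],"angular":[[0,0,0],[0,0,0],[0,0,0],[0,0,0],[0,0,0],[0,0,0],[0,0,0],[0,0,0],[0,0,0],[0,0,0]]}'
python3 -m jog '{"gripper":[1,1,1,1,1,1,1,1,1,1],"slide":[[-0.05,-0.158,0],[-0.05,-0.157,0],[-0.062,-0.153,0],[-0.063,-0.152,0],[-0.078,-0.145,0],[-0.078,-0.145,0],[-0.092,-0.138,0],[-0.092,-0.137,0],[-0.1,-0.13,0],[-0.1,-0.13,0]],"angular":[[0,0,0],[0,0,0],[0,0,0],[0,0,0],[0,0,0],[0,0,0],[0,0,0],[0,0,0],[0,0,0],[0,0,0]]}'
python3 - <<'E'
from h import *
s=get_state();print(s['tool_pos'],s['wrist_torque'])
snap('top','top1');snap('scene','scene1');snap('wrist','w4')
c=load('scene1')['color'][160:360,235:415];d=load('top1')['color'][140:290,205:445]
a=np.hstack([cv2.resize(c,(360,400),interpolation=cv2.INTER_CUBIC),cv2.resize(d,(440,275),interpolation=cv2.INTER_CUBIC)[:, :,:] if 0 else cv2.copyMakeBorder(cv2.resize(d,(440,275),interpolation=cv2.INTER_CUBIC),0,125,0,0,0)])
cv2.imwrite('pics/m1.png',cv2.convertScaleAbs(a[:,:,::-1],alpha=1.4))
E
```

```text
time: 23.3
tool_pos: [0.4834, -0.2072, 0.251]
orientation: [[-1.0, -0.002, -0.002], [-0.002, 1.0, 0.002], [0.002, 0.002, -1.0]]
force: [-4.2, 4.0, 10.3]
width: 0.0105
gripper_force: 59.5
time: 24.3
tool_pos: [0.4989, -0.2362, 0.2507]
orientation: [[-1.0, -0.002, -0.002], [-0.002, 1.0, 0.002], [0.002, 0.002, -1.0]]
force: [-2.9, 3.5, 7.6]
width: 0.0103
gripper_force: 59.5
[ 0.49889972 -0.23620606  0.250721  ] [0.54378448 0.5874723  0.14224376]
```

View pics/m1.png

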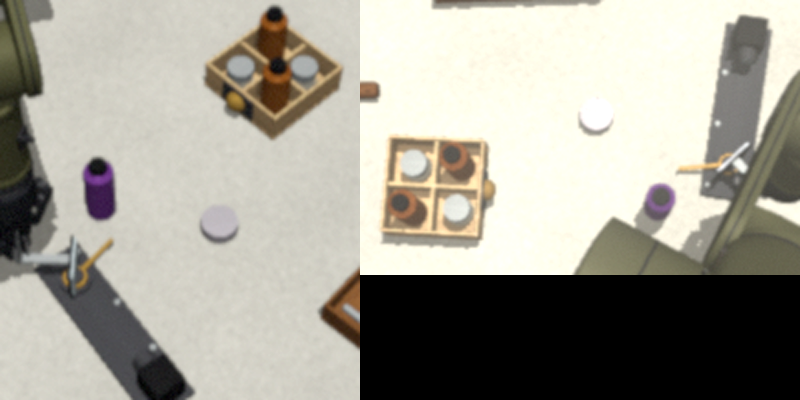

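Both bottles stand in the cells, and the pointer runs left from the pivot (735,163) toward the stud (488,188). Now I measure the pointer line against the stud.

```bash
python3 - <<'E'
from h import *
for f,box in(('top0',(388,195,420,245)),('top1',(370,215,412,250)),('scene1',(262,275,295,308)),('w4',(0,0,640,480))):
    c=load(f);h=cv2.cvtColor(c['color'],cv2.COLOR_RGB2HSV)
    m=cv2.inRange(h,(11,120,70),(26,255,255)); k=np.zeros_like(m);x0,y0,x1,y1=box;k[y0:y1,x0:x1]=m[y0:y1,x0:x1]
    n,l,st,ce=cv2.connectedComponentsWithStats(k)
    for j in range(1,n):
        if st[j][4]<12: continue
        v,u=np.nonzero(l==j); P=np.array([onz(c,a,b,.017)[:2] for a,b in zip(u,v)])
        vx,vy,X,Y=cv2.fitLine(P.astype(np.float32),cv2.DIST_HUBER,0,.001,.001).ravel()
        s=np.sign(vy) if abs(vy)>.5 else 1
        q=(P-P.mean(0))@[vx*s,vy*s]
        print(f,st[j],P.mean(0).round(4),'ang',np.degrees(np.arctan2(vy*s,vx*s)).round(2),'ext',q.min().round(4),q.max().round(4))
E
```

```text
scene1 [273 281  17  23  50] [ 0.5542 -0.1684] ang 107.06 ext -0.0302 0.0466
scene1 [266 296   3   7  12] [ 0.5435 -0.2005] ang 147.56 ext -0.0094 0.009
w4 [   0    0   86   89 4293] [ 0.3988 -0.358 ] ang 105.06 ext -0.0241 0.0199
w4 [385 327  45  19 323] [ 0.5394 -0.1931] ang 105.81 ext -0.0108 0.013
w4 [477 339  74  14 724] [ 0.5463 -0.1334] ang 93.58 ext -0.02 0.0193
w4 [  0 430  35  50 963] [ 0.6236 -0.4197] ang 5.7 ext -0.0208 0.0158
```

```bash
python3 - <<'E'
from h import *
pv=np.array([.5527,-.1905])
def dirn(f,box,lo,far):
    c=load(f);h=cv2.cvtColor(c['color'],cv2.COLOR_RGB2HSV);m=cv2.inRange(h,lo,(28,255,255))
    x0,y0,x1,y1=box;P=[];W=[]
    for v,u in zip(*np.nonzero(m)):
        if x0<=u<x1 and y0<=v<y1:
            p=onz(c,u,v,.017)[:2]; r=np.linalg.norm(p-pv)
            if far<r<.085:P.append(p)
    P=np.array(P)
    if len(P)<6: print(f,len(P));return
    vx,vy,X,Y=cv2.fitLine(P.astype(np.float32),cv2.DIST_HUBER,0,.001,.001).ravel()
    d=P.mean(0)-pv;a=np.degrees(np.arctan2(vy,vx))
    print(f,len(P),P.mean(0).round(4),'fit',a.round(1),(a+180).round(1),'from pivot',np.degrees(np.arctan2(d[1],d[0])).round(1))
dirn('top0',(388,195,420,225),(8,70,50),.025)
dirn('scene0',(270,290,295,325),(8,90,50),.025)
dirn('w3',(270,310,305,370),(11,120,70),.025)
dirn('top1',(375,222,412,250),(8,70,50),.025)
dirn('scene1',(262,275,295,308),(11,120,60),.025)
dirn('w4',(440,320,600,380),(11,120,70),.03)
for f,box in(('scene1',(340,195,365,220)),('top1',(262,230,290,256))):
    c=load(f);h=cv2.cvtColor(c['color'],cv2.COLOR_RGB2HSV);x0,y0,x1,y1=box
    m=cv2.inRange(h,(14,165,40),(26,255,255))[y0:y1,x0:x1];v,u=np.nonzero(m)
    if len(u): print(f,'stud px',len(u),u.mean()+x0,v.mean()+y0,onz(c,u.mean()+x0,v.mean()+y0,.03).round(4))
E
```

```text
top0 60 [ 0.6013 -0.1997] fit -11.3 168.7 from pivot -10.7
scene0 59 [ 0.6011 -0.1996] fit -11.1 168.9 from pivot -10.7
w3 366 [ 0.6026 -0.1993] fit -11.1 168.9 from pivot -10.0
top1 47 [ 0.5496 -0.1416] fit -85.9 94.1 from pivot 93.7
scene1 18 [ 0.5485 -0.1472] fit -85.9 94.1 from pivot 95.5
w4 724 [ 0.5463 -0.1334] fit -86.4 93.6 from pivot 96.4
scene1 stud px 27 351.81481481481484 210.96296296296296 [0.5193 0.1654 0.03  ]
```

```bash
python3 -m jog '{"gripper":[1,1,1,1,1,1,1,1,1,1],"slide":[[-0.018,-0.02,0],[-0.018,-0.02,0],[0,0,0],[0,0,0],[0,0,0],[0,0,0],[0,0,0],[0,0,0],[0,0,0],[0,0,0]],"angular":[[0,0,0],[0,0,0],[0,0,0],[0,0,0],[0,0,0],[0,0,0],[0,0,0],[0,0,0],[0,0,0],[0,0,0]]}'
cat > p.py <<'E'
from h import *
pv=np.array([.553,-.190])
s=get_state();q=s['tool_pos'][:2];ch=np.linalg.norm(q-[.4843,-.1758]);print(s['tool_pos'],'kin pointer',-11.1+4*np.degrees(np.arcsin(ch/.14)))
for n,box,lo in(('top',(375,222,412,250),(8,70,50)),('scene',(262,275,295,308),(11,120,60)),('wrist',(440,310,620,390),(11,120,70))):
    for k in range(2):
        c=snap(n,n+'z');h=cv2.cvtColor(c['color'],cv2.COLOR_RGB2HSV);x0,y0,x1,y1=box
        m=cv2.inRange(h,lo,(28,255,255))[y0:y1,x0:x1]
        P=np.array([onz(c,u+x0,v+y0,.017)[:2] for v,u in zip(*np.nonzero(m))]);r=np.linalg.norm(P-pv,axis=1);P=P[(r>.025)&(r<.085)]
        vx,vy,X,Y=cv2.fitLine(P.astype(np.float32),cv2.DIST_HUBER,0,.001,.001).ravel()
        print(n,len(P),'ang',np.degrees(np.arctan(vy/vx))%180,'x at stud',X+(.1545-Y)*vx/vy)
E
python3 p.py
```

```text
time: 25.45
tool_pos: [0.4994, -0.2367, 0.2507]
orientation: [[-1.0, -0.002, -0.003], [-0.002, 1.0, 0.002], [0.003, 0.002, -1.0]]
force: [-3.6, 3.9, 8.6]
width: 0.0106
gripper_force: 59.6
[ 0.49941753 -0.2367256   0.25068041] kin pointer 95.45909181925609
top 52 ang 94.87936 x at stud 0.5231063
top 51 ang 94.23907 x at stud 0.5263463
scene 17 ang 93.04078 x at stud 0.53215814
scene 17 ang 93.40079 x at stud 0.53026295
wrist 730 ang 93.841644 x at stud 0.5264767
wrist 730 ang 93.88967 x at stud 0.52628887
```

```bash
python3 -m jog '{"gripper":[1,1,1,1,1,1,1,1,1,1],"slide":[[-0.018,-0.02,0],[-0.018,-0.02,0],[0,0,0],[0,0,0],[0,0,0],[0,0,0],[0,0,0],[0,0,0],[0,0,0],[0,0,0]],"angular":[[0,0,0],[0,0,0],[0,0,0],[0,0,0],[0,0,0],[0,0,0],[0,0,0],[0,0,0],[0,0,0],[0,0,0]]}'
python3 p.py; python3 - <<'E'
from h import *
c=load('wristz')['color'][230:450,250:640]
cv2.imwrite('pics/fin.png',cv2.resize(c,(780,440),interpolation=cv2.INTER_CUBIC)[:,:,::-1])
E
```

```text
time: 26.75
tool_pos: [0.4999, -0.2373, 0.2507]
orientation: [[-1.0, -0.002, -0.003], [-0.002, 1.0, 0.003], [0.003, 0.003, -1.0]]
force: [-5.0, 5.1, 9.2]
width: 0.0103
gripper_force: 59.7
[ 0.49990541 -0.23728208  0.25065462] kin pointer 96.66669922937741
top 51 ang 95.44166 x at stud 0.51954806
top 51 ang 95.44166 x at stud 0.51954806
scene 22 ang 94.61635 x at stud 0.52352697
scene 23 ang 95.280685 x at stud 0.51984847
wrist 737 ang 95.14961 x at stud 0.51894945
wrist 737 ang 95.064285 x at stud 0.5193746
```

View pics/fin.png

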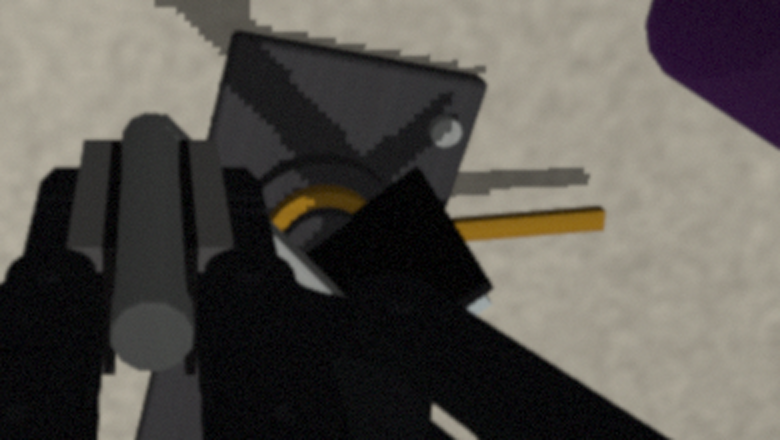

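The crop shows the post held between the pads at (150,240), with the pointer at (530,222). Its line passes within about 2 mm of the stud's axis, and the arm's own motion agrees. I'm handing it in.

```bash
python3 -c "
from station import job_done
print(job_done())"
```

```text
the job is handed in; nothing more can be done
None
```

I handed the job in at about 27 s: both amber bottles stand released in the two empty cells, and the gripper holds the post with the pointer's line about 2 mm from the stud's centre by the cameras; nothing else was touched.

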